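Seat a bearing block in the corner of a drill fixture

ROBOT

A 6-joint arm with a two-finger parallel gripper is mounted at the origin on the work surface. World frame = base frame: x ahead of the robot, y to its left, z up, the work surface at z = 0. Lengths are in mm, angles in rad, forces in N, time in s.
With the tool pointing down it reaches from about 275 to 825 mm from the base axis. Payload 4.9 kg.
Tool frame: the origin (TCP) lies at the very end of the fingers, on their centre line; the grasp point (between the pads) lies 19 mm behind it; z points along the fingers, y is the line along which they close (so a half turn about z gives the same grasp; the last joint's range is limited). The gripper opens to 85 mm and grips with 20 to 120 N. Pads are 22 mm wide; open, the fingers measure 114 mm over their backs; the gripper's body (76 mm by 85 mm) begins 54 mm behind the grasp point. The pads swing forward as they close: fully open they stand 13 mm farther back than shut.
Start: joints at [-1.296, 0.326, -0.193, 1.052, 0, 1.437], TCP at [218.643, -504.692, 231.281] pointing down, gripper open.
Joint ranges: [-2.65, 2.65], [-0.97, 1.79], [-1.3, 1.35], [-1.93, 2.1], [-1.47, 1.37], [-3.14, 3.14]. Speed limits (rad/s): [2.57, 2.57, 3.14, 3.14, 3.14, 3.14].

INTERFACE

Orientations are given as [roll, pitch, yaw] about the fixed x, y, z axes, in that order (R = Rz(yaw) Ry(pitch) Rx(roll)).
In Python, from bench import bot, solve_ik, imaging gives the robot as it stands. Calls block until the motion is done:
- bot.move_ptp(position, orientation): joint-space move of the TCP to a pose.
- bot.movel(position, rot=None, max_speed=150, threshold=None): straight line of the TCP; rot=None keeps the orientation; max_speed is the mean speed in mm/s. With threshold (N) it stops when the force on the tool has changed by that much, and returns True; else False.
- bot.move_j(angles): joint-space move.
- bot.grip(opening, effort=None): opening from 0.0 (shut) to 1.0 (fully open); effort is the grip in N (None keeps the last); returns when the fingers have stopped.
- bot.dwell(seconds).
- solve_ik(position, orientation): joint angles nearest the present ones, or None.
- bot.get_state(): the state.
- imaging.capture(name): name is "scene" or "top"; returns the picture (480x640x3 uint8, blue, green, red); there is no depth.
- imaging.camera_model(name): a dict with "K" (3x3 intrinsics, pixels), "position" and "rotation" of the camera in the world. Camera axes: x right, y up, looking along -z (the intrinsics and any distortion apply to the point x, -y, -z); pixel columns grow to the right and rows downward; lengths in mm; the calibration is good to about 2 mm. A picture is of the moment at which its call begins. camera_model takes no time and is no camera call.
A pose or a line that the arm cannot do raises bot.IKError and nothing moves.
- bot.sign_off(): hands the job in; it is judged then, once.
The state is a dict: "t": time; "qpos": joint angles; "joint_velocities": joint speeds; "effort": joint torques, N m; "tcp_pos": TCP position; "orientation": TCP orientation; "contact_force": force on the tool from outside, world axes, zero at the start; "wrist_torque": the same for the moment, N m; "opening": opening from 0.0 (shut) to 1.0 (fully open); "gripper_force": force on a finger pad.
Only numpy, scipy, OpenCV 4.12 (cv2) and the standard library are available. Lean on these libraries where they do the work, as an engineer would, in place of code of your own. Each camera call takes 0.05 s, during which the arm holds its last target. There are 200 camera calls.

TASK

Lift the aluminium bearing block out of the grey parts tray, set it flat and upright on the steel drill fixture plate, and push it into the corner so that a long side of its base lies flush against the long fence and a short side of its base lies flush against the short fence at the same time. Finish while still holding it there: keep the gripper on the block, pressing it firmly against both fences, do not let go. Leave the other things on the bench alone.

Things in the scene. Friction and masses are not known exactly. Their poses are not given: they have to be found in the camera images.
- block: Aluminium bearing block (pillow block), loose, about 0.3 to 0.5 kg. Base flange 90 (x) by 60 (y) by 14 mm high; centred on it a raised body 50 (x) by 36 (y) mm with flat parallel sides from 14 to 46 mm height and a half-round top (bore along x) up to 64 mm. Origin: centre of the underside. x: along the flange's long side, z up. Same shape when turned half round about z. It starts upright on the tray's floor.
- tray: Shallow grey steel parts tray, fixed to the bench, outside 170 (x) by 150 (y) by 22 mm high, walls 3 mm, floor 3 mm thick. Origin: centre of the underside, on the bench.
- fixture: Steel drill fixture plate, fixed to the bench, 160 (x) by 200 (y) by 12 mm thick. Origin: centre of the underside, on the bench; z up. It carries two dark steel fences, 18 mm high above the plate and 14 mm thick: the long one along its +x edge (inner face at x = +66 mm), the short one along its +y edge (inner face at y = +86 mm). Plate and fences are ground and oiled (slippery, friction about 0.25) and rigid.
- long_fence: The long fence, fixed on the fixture plate: 14 (x) by 178 (y) by 18 mm high, axes parallel to the fixture's. Origin: centre of its underside, at (73, -11, 12) mm in the fixture's frame. The block goes against its -x face.
- short_fence: The short fence, fixed on the fixture plate: 88 (x) by 14 (y) by 18 mm high, axes parallel to the fixture's. Origin: centre of its underside, at (14, 93, 12) mm in the fixture's frame. The block goes against its -y face.
- corner (a point): The point on the plate's top where the inner faces of the two fences would meet, at (66, 86, 12) mm in the fixture's frame, axes parallel to the fixture's. The fences stop 8 mm short of it, so the corner is open. The block fits in the -x, -y quarter of this point: seated, its origin is 30 mm from the corner along -x and 45 mm along -y, with the block's x axis along the fixture's y axis (either way round).
- piston: Bystander: aluminium piston, standing, 72 mm diameter, 55 mm high, loose. Origin: centre of the underside.
- spring: Bystander: dark steel coil spring, standing, 52 mm diameter, 90 mm high, loose. Origin: centre of the underside.
- jar: Bystander: closed clear jar with a white lid, 64 mm diameter, 85 mm high, loose. Origin: centre of the underside.
- carton: Bystander: small cardboard box, 70 (x) by 100 (y) by 45 mm high, loose. Origin: centre of the underside.
Not all that is in view belongs to the job. Leave any yellow look-alike of the block alone.

How it is judged (in metres and radians):
On the way:
1. the block has been lifted clear of the tray, off everything but the gripper (height (world z) of block above 0.022 m and contact force between block and tray below 0.05 N and contact force between block and fixture below 0.05 N and contact force between block and the fingers above 1 N), for 0.2 s.
At the end, for the whole second after the job is handed in: Block flat on the plate (2 mm, 2 degrees), parallel to the fences within 2 degrees, within 3 mm of the seated position, pressing on long and short fence with over 1.5 N each at once, the fingers bearing on it with over 1.5 N, and still (under 10 mm/s), all through the last second (x of block in the frame of corner between -0.033 and -0.027 m and y of block in the frame of corner between -0.048 and -0.042 m and z of block in the frame of corner between -0.002 and 0.002 m and angle between the x axis of block and the y axis of fixture, either way round below 0.035 rad and angle between block's own z axis and vertical below 0.035 rad and contact force between block and long_fence above 1.5 N and contact force between block and short_fence above 1.5 N and contact force between block and the fingers above 1.5 N and linear speed of block below 0.01 m/s); the arm keeps its last pose, push and grip.
It fails at once if a bystander (piston) is shifted more than 30 mm or tipped over (distance of piston from where it was at the start of the episode above 0.03 m or angle between piston's own z axis and vertical above 0.5 rad).
It fails at once if a bystander (spring) is shifted more than 30 mm or tipped over (distance of spring from where it was at the start of the episode above 0.03 m or angle between spring's own z axis and vertical above 0.5 rad).
It fails at once if a bystander (jar) is shifted more than 30 mm or tipped over (distance of jar from where it was at the start of the episode above 0.03 m or angle between jar's own z axis and vertical above 0.5 rad).
It fails at once if a bystander (carton) is shifted more than 30 mm or tipped over (distance of carton from where it was at the start of the episode above 0.03 m or angle between carton's own z axis and vertical above 0.5 rad).
It also fails if it takes over 54 s, if anything falls off the work surface, if the arm or the gripper's body presses on something with over 40 N, if the wrist force passes 120 N, or if a joint passes its speed limit or range.

## Working session

There is one attempt and no reset: what is moved stays moved. The work goes in short steps, each a Python script; the robot and the scene stay as the last script left them, time stands still between calls to the robot, and variables do not carry over. Pictures are saved under pics/ and viewed, at most 10 in all, crops included, and the job is handed in when it is done.

```bash
ls; mkdir -p pics
python3 - <<'E'
from bench import bot, imaging
import cv2
for n in("scene","top"):
    cv2.imwrite(f"pics/{n}0.png",imaging.capture(n)); print(n,imaging.camera_model(n))
print(bot.get_state())
E
```

```text
pics
scene {'K': array([[502.45837799,   0.        , 313.90582631],
       [  0.        , 502.45837799, 241.45390715],
       [  0.        ,   0.        ,   1.        ]]), 'position': array([1397.62655618,  166.32730227, 1120.71494634]), 'rotation': array([0.62687114, 0.01572107, 1.75843488])}
top {'K': array([[543.22693905,   0.        , 314.53948832],
       [  0.        , 543.22693905, 248.11119825],
       [  0.        ,   0.        ,   1.        ]]), 'position': array([ 520.27441655,   -7.0056204 , 1254.50996876]), 'rotation': array([ 0.08369115, -0.00932611, -1.54634336])}
{'t': 0.1, 'qpos': array([-1.29621399e+00,  3.26867588e-01, -1.93459729e-01,  1.05205795e+00,
       -3.23800331e-05,  1.43661188e+00]), 'joint_velocities': array([-0.00203827, -0.00109473,  0.00242414,  0.00141258,  0.0017118 ,
        0.00045006]), 'effort': array([ 8.41287037e-04, -4.44238615e+01,  2.63038284e+01,  7.86122546e-03,
       -1.66614636e-04, -3.77909586e-06]), 'tcp_pos': array([ 218.47637792, -504.16489746,  230.59052738]), 'orientation': array([-3.14001367e+00, -1.80482357e-04,  4.08766662e-01]), 'contact_force': array([ 0.58808165, -0.02001121, -0.07979348]), 'wrist_torque': array([-0.0109487 , -0.06367476,  0.05737487]), 'gripper_force': 0.0, 'opening': 1.0021991665626455}
```

View pics/top0.png

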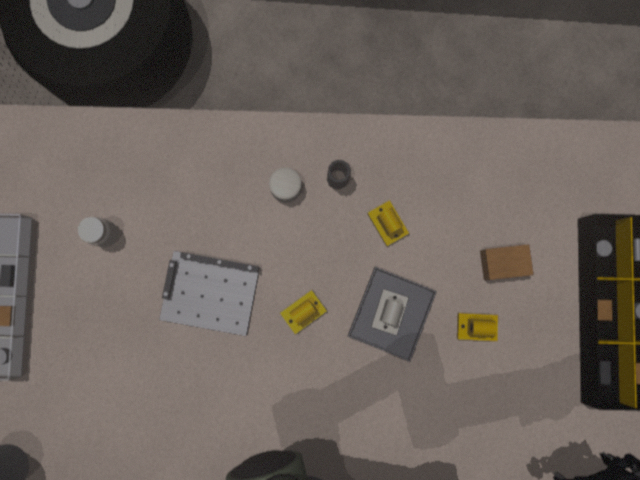

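View pics/scene0.png

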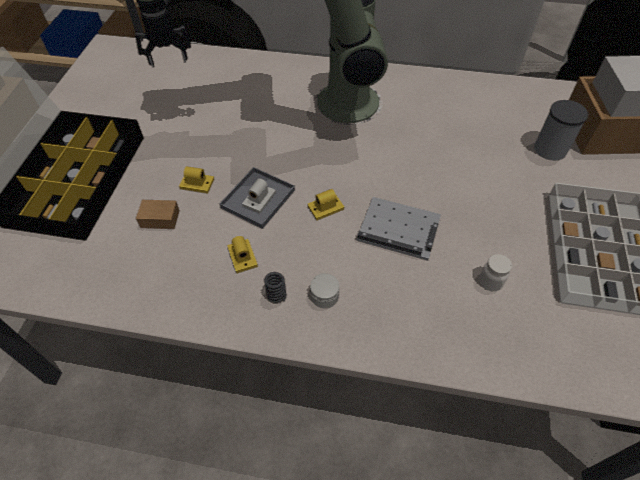

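Candidates: the silver block in the grey tray, top (391,312); yellow ones at (388,223), (304,312) and (478,327). Only the silver one fits: it is aluminium and in the tray. The fixture is at top (210,293), with its long fence along the upper edge and its short fence on the left. Next I'll confirm with enlarged crops.

Run:
```python
import cv2,numpy as np
t=cv2.imread("pics/top0.png");s=cv2.imread("pics/scene0.png")
f=lambda im,x,y,w,h,k:cv2.resize(im[y:y+h,x:x+w],None,fx=k,fy=k,interpolation=cv2.INTER_CUBIC)
a=np.hstack([f(t,155,245,110,100,4),f(t,345,262,90,100,4)]) #800x400
cv2.imwrite("pics/c1.png",cv2.convertScaleAbs(a,alpha=1.3))
a=np.hstack([f(s,350,190,100,75,4),f(s,210,160,100,75,4)])
cv2.imwrite("pics/c2.png",cv2.convertScaleAbs(a,alpha=1.3))
```

```text
(no output)
```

View pics/c1.png

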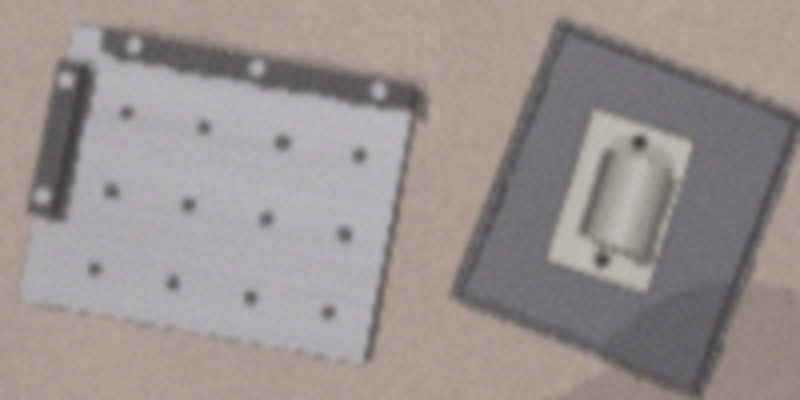

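View pics/c2.png

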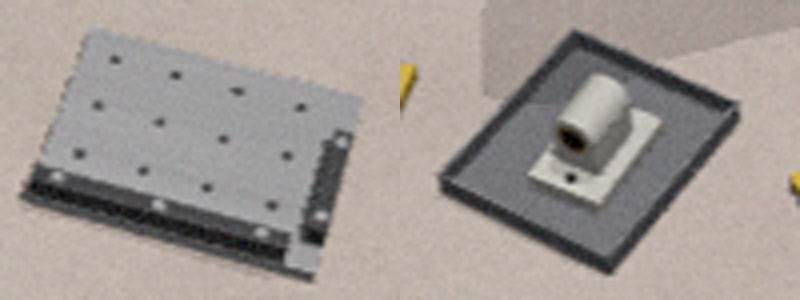

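Crop 1 confirms the silver block upright in the tray, with flange corners in the right half at about (595,108), (693,143), (648,292) and (548,262). The fixture plate corners are at (73,25), (20,300) and (366,360). Crop 2 shows the same from the scene camera. Next I'll fit the poses.

```bash
cat > h.py <<'E'
import numpy as np, cv2
from bench import bot, solve_ik, imaging
from scipy.spatial.transform import Rotation as R
from scipy.optimize import least_squares
def proj(n,P):
    m=imaging.camera_model(n); c=(np.atleast_2d(P)-m["position"])@R.from_euler("xyz",m["rotation"]).as_matrix()
    c=c*[1,-1,-1]; u=c@m["K"].T; return u[:,:2]/u[:,2:]
def place(q,L):
    c,s=np.cos(q[2]),np.sin(q[2]); L=np.asarray(L,float)
    return np.c_[c*L[:,0]-s*L[:,1]+q[0],s*L[:,0]+c*L[:,1]+q[1],L[:,2]]
def fit(obs,q0):  # obs: list of (cam, local pts, pixels)
    f=lambda q:np.concatenate([(proj(n,place(q,L))-p).ravel() for n,L,p in obs])
    r=least_squares(f,q0,x_scale=[100,100,1],loss="soft_l1"); return r.x,r.fun
def crop(c,off,k=4): return (np.array(c,float)+.5)/k-.5+off
E
python3 - <<'E'
from h import *
np.set_printoptions(precision=2,suppress=True)
ft=("top",[(80,100,12),(-80,100,12),(-80,-100,12),(80,-100,30),(80,78,30),(58,100,30),(-30,100,30)],
  crop([(73,25),(20,300),(366,360),(424,88),(104,28),(63,60),(30,212)],(155,245)))
fs=("scene",[(-80,-100,12),(-80,100,12),(80,-100,30)],crop([(92,30),(362,100),(38,165)],(350,190)))
bt=("top",[(45,30,17),(45,-30,17),(-45,-30,17),(-45,30,17)],crop([(155,108),(253,143),(208,292),(108,262)],(345,262)))
bs=("scene",[(45,30,17),(45,-30,17),(-45,-30,17)],crop([(200,200),(128,174),(262,113)],(210,160)))
print(proj("top",[[520,-7,0]]))
for o,q in(([ft],(480,240,-.2)),([fs],(480,240,-.2)),([ft,fs],(480,240,-.2)),([bt],(400,-180,-.2)),([bs],(400,-180,-.3)),([bt,bs],(400,-180,-.2))):
    x,r=fit(o,q); print(x,r)
E
```

```text
[[309.45 293.8 ]]
[516.64 219.52  -0.16] [ 0.93 -0.4  -0.04  0.14  0.29  1.09 -1.65 -0.84  0.77 -0.03 -0.52 -0.21
 -0.2   0.39]
[517.55 223.55  -0.16] [ 0.25 -0.87  1.04 -0.59 -2.3   3.25]
[516.4  220.29  -0.16] [ 0.8  -0.48 -0.5  -0.01 -0.27  1.37 -1.86 -0.5   0.64 -0.07 -0.7  -0.3
 -0.57  0.26 -0.93 -1.26 -0.18 -1.15 -3.39  2.86]
[ 483.64 -190.32   -0.29] [-0.26  0.24  0.44 -0.42  0.09  0.42 -0.25 -0.24]
[ 497.14 -160.5    -0.75] [-0.31  5.03  6.51 -1.42 -0.98 -0.18]
[ 483.54 -189.47   -0.29] [ -0.56   0.26   0.11  -0.33  -0.35   0.48  -0.66  -0.26  -0.4    0.72
  -0.28   0.01 -17.64  -5.47]
```

Run:
```python
from h import *
np.set_printoptions(precision=3,suppress=True)
ft=("top",[(80,100,12),(-80,100,12),(-80,-100,12),(80,78,30),(58,100,30),(-30,100,30)],
  crop([(73,25),(20,300),(366,360),(104,28),(63,60),(30,212)],(155,245)))
fs=("scene",[(-80,-100,12),(-80,100,12),(66,-100,30)],crop([(92,30),(362,100),(38,165)],(350,190)))
bt=("top",[(45,30,17),(45,-30,17),(-45,-30,17),(-45,30,17)],crop([(155,108),(253,143),(208,292),(108,262)],(345,262)))
bs=("scene",[(45,30,17),(45,-30,17),(-45,30,17)],crop([(200,200),(128,174),(262,113)],(210,160)))
for o,q in(([ft],(516,220,-.2)),([ft,fs],(516,220,-.2)),([bt],(483,-190,-.3)),([bt,bs],(480,-190,-.3))):
    x,r=fit(o,q); print(x,r)
qf=fit([ft,fs],(516,220,-.2))[0]; qb=fit([bt,bs],(480,-190,-.3))[0]
np.savez("q.npz",f=qf,b=qb)
ims={n:cv2.resize(cv2.imread(f"pics/{n}0.png"),None,fx=4,fy=4,interpolation=cv2.INTER_CUBIC) for n in("top","scene")}
box=lambda x0,x1,y0,y1,z:[(x0,y0,z),(x1,y0,z),(x1,y1,z),(x0,y1,z)]
for n,im in ims.items():
    for q,P in((qf,box(-80,80,-100,100,12)),(qf,box(66,80,-100,78,30)),(qf,box(-30,58,86,100,30)),(qb,box(-45,45,-30,30,17)),(qb,box(-25,25,-18,18,49))):
        cv2.polylines(im,[np.int32(proj(n,place(q,P))*4+1.5)],True,(0,0,255),1)
c=lambda n,x,y:ims[n][4*y:4*y+300,4*x:4*x+400]
t=np.hstack([ims["top"][980:1380,620:1060],ims["top"][1100:1500,1420:1780]])
cv2.imwrite("pics/ov.png",np.vstack([t[:,:],np.hstack([c("scene",350,190),c("scene",210,160)])])[:600+100][:, :800][100:] if 0 else cv2.resize(np.vstack([t,np.hstack([c("scene",350,190),c("scene",210,160)])]),(685,600)))
# reach checks
for p,y in(((qb[0],qb[1],200),0),((qf[0],qf[1],200),0)):
  for yaw in (qb[2],qb[2]+np.pi,qf[2]+np.pi/2,qf[2]-np.pi/2): print(p,yaw,solve_ik(p,[np.pi,0,yaw]))
```

```text
[517.552 219.956  -0.147] [ 0.376 -0.473  0.023  0.174  0.495  0.336  0.228 -0.191 -1.001 -0.266
 -0.34   0.388]
[517.779 220.785  -0.149] [ 0.091 -0.644 -0.383 -0.021  0.059  0.291 -0.064 -0.348 -1.307 -0.443
 -0.714  0.198 -1.255 -0.662 -0.274 -1.157 -1.597 -0.196]
[ 483.642 -190.316   -0.286] [-0.26   0.244  0.435 -0.423  0.092  0.418 -0.246 -0.244]
[ 483.064 -189.918   -0.278] [-0.606  0.543  0.146 -0.31   0.082  0.623 -0.314  0.148 -0.315  0.551
 -0.303 -0.002 -0.337  1.013]
(np.float64(483.06444194804396), np.float64(-189.9179574936249), 200) -0.27835498556825344 [-0.517  0.293 -0.323  0.954  0.     2.903]
(np.float64(483.06444194804396), np.float64(-189.9179574936249), 200) 2.8632376680215397 [-0.517  0.293 -0.323  0.954  0.    -0.239]
(np.float64(483.06444194804396), np.float64(-189.9179574936249), 200) 1.422033001130136 [-0.517  0.293 -0.323  0.954  0.     1.203]
(np.float64(483.06444194804396), np.float64(-189.9179574936249), 200) -1.719559652459657 [-0.517  0.293 -0.323  0.954  0.    -1.939]
(np.float64(517.7786704138039), np.float64(220.78500719588163), 200) -0.27835498556825344 [ 0.272  0.372 -0.208  0.99   0.    -2.591]
(np.float64(517.7786704138039), np.float64(220.78500719588163), 200) 2.8632376680215397 [ 0.272  0.372 -0.208  0.99   0.     0.55 ]
(np.float64(517.7786704138039), np.float64(220.78500719588163), 200) 1.422033001130136 [ 0.272  0.372 -0.208  0.99   0.     1.991]
(np.float64(517.7786704138039), np.float64(220.78500719588163), 200) -1.719559652459657 [ 0.272  0.372 -0.208  0.99   0.    -1.15 ]
```

View pics/ov.png

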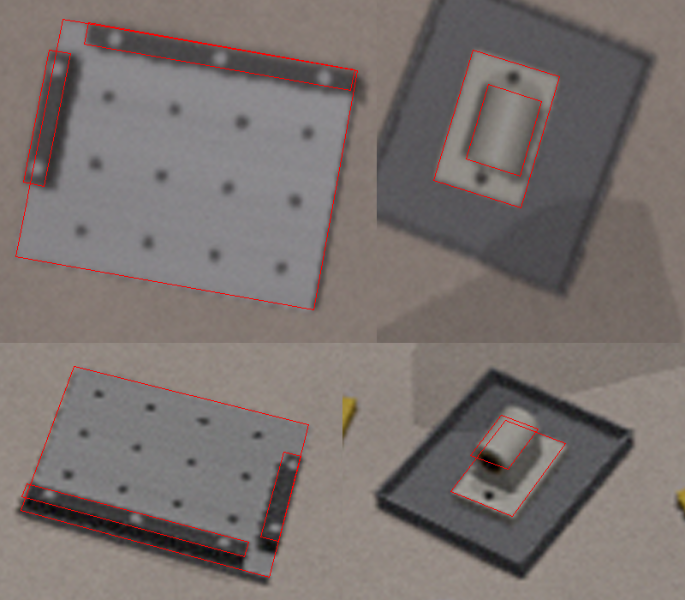

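The overlay fits to about 1 px on block, plate and fences. Next I'll grasp high on the flat sides, so the fingertip clears the 18 mm fence.

Run:
```python
from h import *
q=np.load("q.npz")["b"]; o=[np.pi,0,q[2]+np.pi]
bot.grip(1.0,80)
bot.move_ptp([q[0],q[1],150],o); print(bot.get_state()["t"])
hit=bot.movel([q[0],q[1],24],max_speed=80,threshold=12)
s=bot.get_state(); print(hit,s["t"],s["tcp_pos"],s["contact_force"])
if not hit:
    bot.grip(0.0,80); s=bot.get_state(); print(s["opening"],s["gripper_force"],s["contact_force"],s["wrist_torque"])
    bot.movel([q[0],q[1],40],max_speed=40); bot.dwell(.3)
    s=bot.get_state(); print(s["t"],s["tcp_pos"],s["opening"],s["gripper_force"],s["contact_force"],s["wrist_torque"])
for n in("scene","top"): cv2.imwrite(f"pics/{n}1.png",imaging.capture(n))
a,b=cv2.imread("pics/scene1.png"),cv2.imread("pics/top1.png")
f=lambda im,x,y:cv2.resize(im[y:y+120,x:x+130],None,fx=3,fy=3,interpolation=cv2.INTER_CUBIC)
cv2.imwrite("pics/g1.png",np.hstack([f(a,200,100),f(b,330,255)]))
```

```text
1.8667
False 3.5917 [ 483.43125486 -190.12938061   24.44631608] [ 0.45869808 -0.37563033 -0.55844259]
0.40835357606847644 82.14927613735199 [0.06675809 1.07652073 5.01420526] [ 0.21595637 -0.03778765 -0.06462306]
4.9583 [ 482.90836354 -189.83407418   39.80007125] 0.40853064294123587 81.06725871562958 [ 0.24615378 -0.74642356 -3.85437004] [-0.01406106  0.06154002 -0.01928439]
```

View pics/g1.png

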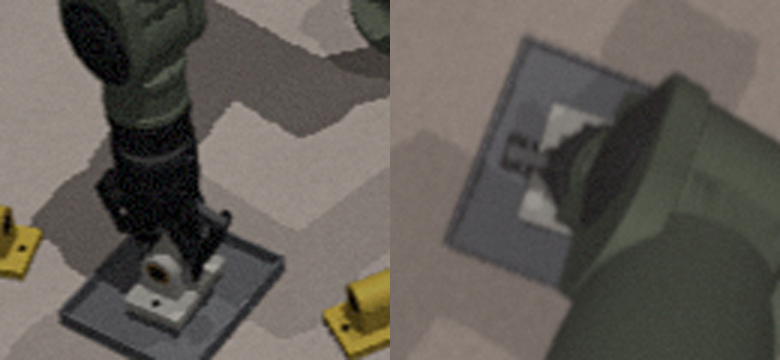

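The block is held squarely, lifted level, at the expected width, with about 4 N of weight on the wrist. Now I'll carry it over and lower it 9 mm off both fences.

Run:
```python
from h import *
qf=np.array([517.6,220.4,-.152]); np.save("qf.npy",qf)
W=lambda x,y,z:place(qf,[(x,y,z)])[0]
s=bot.get_state(); p=s["tcp_pos"]
bot.movel([p[0],p[1],150],max_speed=120)
o=[np.pi,0,qf[2]-np.pi/2]
bot.move_ptp(W(27,32,150),o); print(bot.get_state()["t"])
bot.movel(W(27,32,50),max_speed=100); bot.dwell(.3); s=bot.get_state(); print(s["t"],s["tcp_pos"]-W(27,32,50),s["contact_force"],s["opening"])
hit=bot.movel(W(27,32,29),max_speed=20,threshold=6); s=bot.get_state()
print(hit,s["t"],s["tcp_pos"],s["contact_force"],s["wrist_torque"])
for n in("scene","top"): cv2.imwrite(f"pics/{n}2.png",imaging.capture(n))
a,b=cv2.imread("pics/scene2.png"),cv2.imread("pics/top2.png")
f=lambda im,x,y:cv2.resize(im[y:y+120,x:x+130],None,fx=3,fy=3,interpolation=cv2.INTER_CUBIC)
cv2.imwrite("pics/g2.png",np.hstack([f(a,340,160),f(b,145,230)]))
```

```text
7.75
9.2 [0.24963312 0.10014    0.42426413] [ 0.07686522  0.42151637 -3.76363631] 0.40610074947784763
True 9.9833 [549.04141477 247.89870641  33.47099537] [-0.2162152  -0.00790532  3.90342196] [ 0.00536224 -0.03909665  0.01717861]
```

View pics/g2.png

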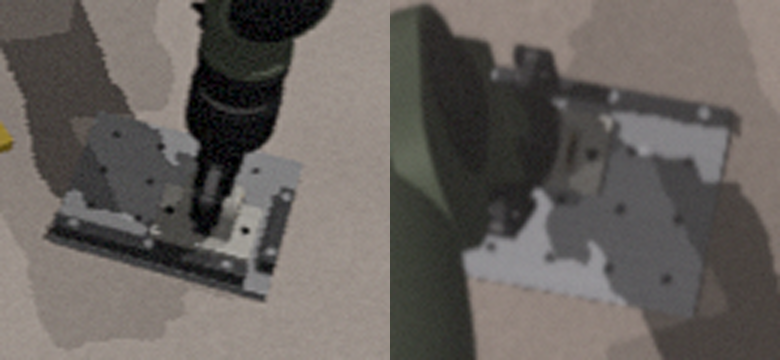

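The block sits on the plate just off both fences, with contact at z=33.5 as expected. Next I'll slide it into the long fence, then the short one.

Run:
```python
from h import *
np.set_printoptions(precision=2,suppress=True)
qf=np.load("qf.npy"); c,s_=np.cos(qf[2]),np.sin(qf[2]); M=np.array([[c,s_,0],[-s_,c,0],[0,0,1]])
def rep(l):
    s=bot.get_state(); print(l,round(s["t"],2),M@(s["tcp_pos"]-[*qf[:2],0]),"F",M@s["contact_force"],"T",M@s["wrist_torque"],s["opening"],s["orientation"][2]-(qf[2]-np.pi/2)); return s
p=rep("start")["tcp_pos"]
h=bot.movel(p+M.T@[20,0,0],max_speed=15,threshold=8); bot.dwell(.3); print(h); p=rep("x")["tcp_pos"]
h=bot.movel(p+M.T@[0,20,0],max_speed=15,threshold=8); bot.dwell(.3); print(h); rep("y")
```

```text
start 10.08 [26.9  31.93 33.46] F [ 0.25 -0.6   4.99] T [-0.02 -0.02 -0.01] 0.41002181298931484 -5.282953084528863e-05
True
x 11.21 [35.31 32.03 33.56] F [-1.02  0.18  5.24] T [ 0.06 -0.07  0.02] 0.40802016607564173 0.0009277585141547195
True
y 12.33 [35.39 41.45 33.63] F [ 0.64 -0.62  4.59] T [ 0.19 -0.29  0.07] 0.40551060944624856 -0.00019441728000213487
```

Run:
```python
from h import *
np.set_printoptions(precision=2,suppress=True)
qf=np.load("qf.npy"); c,s_=np.cos(qf[2]),np.sin(qf[2]); M=np.array([[c,s_,0],[-s_,c,0],[0,0,1]])
def rd():
    F=[]
    for _ in range(4): bot.dwell(.05); s=bot.get_state(); F.append(s["contact_force"])
    f=M@np.mean(F,0); print(round(s["t"],2),M@(s["tcp_pos"]-[*qf[:2],0]),"F",f,"T",M@s["wrist_torque"],s["orientation"]-[0,0,qf[2]-np.pi/2]); return f,s
f,s=rd(); tgt=s["tcp_pos"].copy()
for i in range(14):
    d=np.array([.5*(f[0]>-12),.5*(f[1]>-12),-.3*(f[2]<4)])
    if not d.any(): break
    tgt=tgt+M.T@d; bot.movel(tgt,max_speed=10); f,s=rd()
    if np.abs(f).max()>35: print("high"); break
print(M@(tgt-[*qf[:2],0])); np.save("tgt.npy",tgt)
```

```text
12.53 [35.34 41.44 33.62] F [ 0.4  -0.31  5.28] T [ 0.2  -0.28  0.07] [ 3.14 -0.   -0.  ]
13.02 [35.44 41.5  33.72] F [-1.62 -2.12  6.43] T [-0.12  0.09  0.13] [ 3.13 -0.01 -0.  ]
13.47 [35.47 41.51 33.77] F [-3.17 -3.51  8.29] T [-0.41  0.33  0.14] [ 3.13 -0.01 -0.  ]
13.92 [35.48 41.53 33.79] F [-4.27 -5.32 10.01] T [-0.69  0.58  0.2 ] [ 3.13 -0.01 -0.  ]
14.37 [35.51 41.56 33.84] F [-5.59 -6.55 12.15] T [-0.97  0.79  0.21] [ 3.13 -0.01 -0.  ]
14.82 [35.5  41.57 33.84] F [-6.9  -7.75 13.68] T [-1.2   1.06  0.22] [ 3.13 -0.01 -0.  ]
15.27 [35.54 41.58 33.88] F [-8.2  -9.66 14.74] T [-1.47  1.26  0.27] [ 3.13 -0.01 -0.  ]
15.72 [35.55 41.57 33.89] F [ -9.38 -10.88  17.7 ] T [-1.71  1.54  0.29] [ 3.13 -0.01 -0.  ]
16.17 [35.57 41.59 33.93] F [-10.27 -12.22  19.28] T [-1.96  1.74  0.31] [ 3.13 -0.01 -0.  ]
16.62 [35.6  41.58 33.95] F [-11.8  -12.43  20.53] T [-2.02  1.97  0.31] [ 3.13 -0.01 -0.  ]
17.07 [35.63 41.59 33.97] F [-13.05 -11.84  21.64] T [-1.98  2.25  0.3 ] [ 3.13 -0.01 -0.  ]
17.52 [35.63 41.6  33.99] F [-12.85 -13.96  22.3 ] T [-2.28  2.28  0.32] [ 3.13 -0.01 -0.  ]
[40.34 45.94 33.62]
```

Run:
```python
from h import *
s=bot.get_state(); print(s["orientation"],R.from_euler("xyz",s["orientation"]).as_matrix()[:,2],s["gripper_force"],s["opening"])
for n in("scene","top"): cv2.imwrite(f"pics/{n}3.png",imaging.capture(n))
a,b=cv2.imread("pics/scene3.png"),cv2.imread("pics/top3.png")
f=lambda im,x,y:cv2.convertScaleAbs(cv2.resize(im[y:y+100,x:x+100],None,fx=4,fy=4,interpolation=cv2.INTER_CUBIC),alpha=1.5)
cv2.imwrite("pics/g3.png",np.hstack([f(a,355,180),f(b,155,240)]))
```

```text
[ 3.12686414 -0.01386225 -1.72306416] [-0.0166599  -0.01146599 -0.99979547] 84.19854283332825 0.41083447527992967
```

View pics/g3.png

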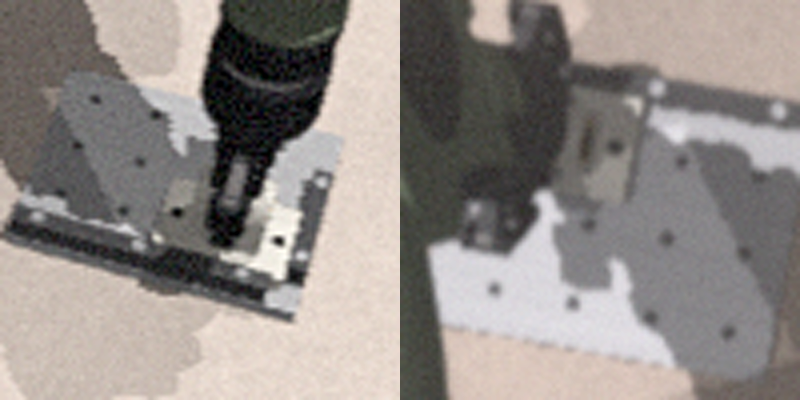

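The picture shows the block in the corner, flush against both fences, with the flange's short side at scene crop (295,240) and its long side along the dark fence. The tool leans about 0.02 rad, so I'll correct that before handing in.

Run:
```python
from h import *
np.set_printoptions(precision=3,suppress=True)
qf=np.load("qf.npy"); c,s_=np.cos(qf[2]),np.sin(qf[2]); M=np.array([[c,s_,0],[-s_,c,0],[0,0,1]]); tgt=np.load("tgt.npy")
N=R.from_euler("xyz",[np.pi,0,qf[2]-np.pi/2]); corr=np.zeros(3)
for i in range(5):
    bot.movel(tgt,rot=(R.from_rotvec(corr)*N).as_euler("xyz"),max_speed=10)
    bot.dwell(.4); s=bot.get_state(); f=M@s["contact_force"]
    e=(R.from_euler("xyz",s["orientation"])*N.inv()).as_rotvec()
    print(round(s["t"],2),M@(s["tcp_pos"]-[*qf[:2],0]),"F",f,"T",M@s["wrist_torque"],"e",e,corr)
    if np.linalg.norm(e[:2])<.008 or np.abs(f).max()>30: break
    corr[:2]-=.5*e[:2]
```

```text
18.27 [35.534 41.57  33.721] F [-12.108 -13.068  21.222] T [-2.306  2.287  0.26 ] e [-0.007  0.009 -0.   ] [0. 0. 0.]
18.92 [35.475 41.574 33.535] F [-12.235 -13.577  19.472] T [-2.318  2.322  0.303] e [-0.004  0.005 -0.   ] [ 0.004 -0.005  0.   ]
```

Run:
```python
from h import *
for i in range(2):
    bot.dwell(.6); s=bot.get_state(); print(s["t"],s["tcp_pos"],s["contact_force"],s["gripper_force"])
print(bot.sign_off())
```

```text
19.5167 [558.98525912 256.08185697  33.5364319 ] [-14.10806694 -10.63505207  20.11943703] 83.8198971748352
20.1167 [558.99030981 256.13021747  33.54244182] [-14.54356399 -10.99857483  20.91667203] 83.82008045911789
the job is handed in; nothing more can be done
None
```

I handed the job in at about 20 s with the block flat in the fixture corner, still gripped at about 84 N and pressed against the long and short fences with about 12 N and 13 N at the wrist; the sign-off gave no verdict.

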